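# Clamp the lid on the loaf tin

### The arm

A 6-joint arm with a two-finger parallel gripper is mounted at the origin on the work surface. World frame = base frame: x ahead of the robot, y to its left, z up, the work surface at z = 0. Lengths are in mm, angles in rad, forces in N, time in s.
With the tool pointing down it reaches from about 275 to 750 mm from the base axis. Payload 10.2 kg.
Tool frame: the origin (TCP) lies at the very end of the fingers, on their centre line; the grasp point (between the pads) lies 19 mm behind it; z points along the fingers, y is the line along which they close (so a half turn about z gives the same grasp; the last joint's range is limited). The gripper opens to 85 mm and grips with 20 to 120 N. Pads are 22 mm wide; open, the fingers measure 114 mm over their backs; the gripper's body (76 mm by 85 mm) begins 54 mm behind the grasp point. The pads swing forward as they close: fully open they stand 13 mm farther back than shut.
Start: joints at [-1.353, 0.313, 1.498, -0, 1.331, -0.223], TCP at [223.987, -474.827, 231.294] pointing down, gripper open.
Joint ranges: [-2.94, 2.94], [-0.97, 2.17], [0.19, 2.56], [-1.23, 4.37], [0.02, 3.11], [-2.88, 2.88]. Speed limits (rad/s): [2.39, 2.39, 3.01, 3.14, 3.14, 3.14].

### API

Orientations are given as a unit quaternion [w, x, y, z].
In Python, from rig import ctrl, vision gives the robot as it stands. The module is installed in compiled form; this text tells all that it offers.
- The arm moves only by the tool play_rows, never from a script. Its arguments are lists of equal length, an entry for each row: "translation": the shift along the tool's x, y, z in m, a list of three; "rotation": the turn, a rotation vector about the tool's x, y, z in rad, a list of three; "gripper": the gripper's target within -1 to 1 (shut at 1, half-way at 0, fully open at -1). A call has 1 to 10 rows; each row is the pose to reach, as a shift and turn from the pose commanded when the call began, along the tool's axes at that moment; what a row does not reach only later rows make up. A row lasts 1/8 s, in which the tool goes at most 62.5 mm and 10.7 degrees, less where a joint would pass 70% of its speed; a pose out of reach is approached as far as the arm can. A call with a gripper value outside its range is refused whole. The fingers move at their own pace and stop on an object; "force" is the grip in N (left out, the last holds). Time passes only in rows, so rows that repeat a pose let the fingers close. It gives the time, the measured TCP pose, the force, the opening and the grip force at its end, in the units of the state.
- ctrl.sense(): the state, without advancing time (a new reading comes with each control period).
- vision.capture(name): name is "scene" or "side" or "wrist"; returns a dict with "pixels" (384x512x3 uint8, red, green, blue), "vfov" (degrees; the focal length in pixels is half the picture's height over the tangent of half this angle, whatever the lens; pixels are square), "cx", "cy" (the principal point, pixels), "rvec" (rotation vector, rad) and "tvec" (3), from world to camera coordinates, as OpenCV has them; the wrist camera has in their place "mount" (4x4, takes a point from camera to tool coordinates, whose origin is the TCP and whose axes are the flange's). Camera axes: x right, y down, z forward; pixel columns grow to the right and rows downward; lengths in mm; the calibration is good to about 2 mm. A picture is of the moment at which its call begins: read the wrist's pose just before it. There is no depth.
- ctrl.finish_job(): hands the job in; it is judged then, once.
The state is a dict: "time_s": time; "joints": joint angles; "dq": joint speeds; "tau": joint torques, N m; "eef_pos": TCP position; "ee_rot": TCP orientation; "force": force on the tool from outside, world axes, zero at the start; "wrist_torque": the same for the moment, N m; "grip_width": opening from 0.0 (shut) to 1.0 (fully open); "grip_force": force on a finger pad.
Only numpy, scipy, OpenCV 4.12 (cv2) and the standard library are available. Lean on these libraries where they do the work, as an engineer would, in place of code of your own. Each camera call takes 0.05 s, during which the arm holds its last target. There are 200 camera calls.

### The job

Clamp the lid down on the square loaf tin for baking: push the clamp strap round sideways until it lies right across the lid in its catch, and only then push the cam lever on the strap fully down. Everything is pushed, nothing is picked up: leave the lid in its place on the tin, leave the pastries and utensils around it undisturbed, and move clear at the end.

Things in the scene. Friction and masses are not known exactly. Their poses are not given: they have to be found in the camera images.
- carrier: aluminium base plate fixed to the counter, 235 x 150 x 12 mm, with a dark steel loaf tin, 115 mm square, fixed on it (tin top 112 mm above the counter). Origin under the tin's centre on the counter, z up. The strap's hinge post stands at x = -85 mm, the catch (a sideways C open to +y: shelf, roof, and an end stop on its -y side; top at 156 mm) at x = 75 to 97 mm, y = -30 to +12 mm. The strap lies over the carrier's x axis when closed and points about to +y when swung aside
- lid: loose flat aluminium lid, 124 mm square, on the tin. Origin at the centre of the underside of its 3 mm plate, which rests on the tin, so its top is 115 mm above the counter; 10 mm skirt with 2 mm play outside the tin
- strap (a joint): angle of the clamp strap about its upright post, rad: 0 = swung aside (strap points to the carrier's +y), pi/2 = closed, across the lid along the carrier's +x and against the stop (end of travel). It grows clockwise seen from above. Stiff (0.2 N m friction), stays where it is left; starts between 0.1 and 0.5
- strap_pivot (a point): on the strap's hinge axis at half the thickness of the strap, 142 mm above the counter. The strap is a flat level steel bar 24 mm wide and 10 mm thick (137 to 147 mm above the counter), 168 mm long from the hinge axis to its free end; its only parts lower than the bar are the foot and its guide at 85 mm from the axis
- strap_end (a point): middle of the free end of the strap, 168 mm from the hinge axis, 142 mm above the counter
- lever (a joint): angle of the cam lever above level, rad: 0 = fully down (end of travel, lever lying level above the strap and pointing to the hinge post), starts raised between 0.9 and 1.2, at most 1.35. Stiff (0.18 N m friction, about 2 to 3 N at its tip), stays where it is left; it lowers the foot as it goes down, and in the last 0.15 rad or so it clamps with some extra resistance
- lever_axis (a point): centre of the cam lever's level hinge pin, on the strap 85 mm from the strap's hinge axis, 165 mm above the counter. The pin lies across the strap
- lever_tip (a point): middle of the end of the lever, 82 mm from its pin; the lever is a paddle 8 mm thick (this point at half thickness), 20 mm wide, and 28 mm wide over its last 30 mm (black)
- foot: rubber pressure foot under the strap right below the cam lever, 30 mm across, 8 mm high; origin at the centre of its underside. 5 to 7 mm above lid height with the lever raised, pressed on the lid when the strap is closed and the lever is down
- doughnut_a: doughnut, 82 mm across, 32 mm high, on the tray. Not part of the job; origin at the centre of its underside
- doughnut_b: doughnut like doughnut_a, on the tray. Not part of the job; origin at the centre of its underside
- bun: round bun, 92 mm across, 50 mm high, on the tray. Not part of the job; origin at the centre of its underside
- cutter: steel ring pastry cutter, 60 mm across, 45 mm high, standing beside the carrier on its +y side, more or less under the sweep of the strap. Not part of the job; origin at the centre of its underside
- scraper: bench scraper lying flat, 110 x 95 mm, 20 mm high, beside the carrier on its -y side. Not part of the job; origin at the centre of its underside
- shaker: white jar with metal cap, 64 mm across, 120 mm high, to the near left. Not part of the job; origin at the centre of its underside
- bowl: steel mixing bowl, 170 mm across, 75 mm high, to the left. Not part of the job; origin at the centre of its underside
Mind the look-alikes: they are no part of the job. What is meant by the lid is not red, and is the larger of those in its own colour.

How it is judged (in metres and radians):
On the way, in this order (a step that is already met when the one before it is completed fails the run):
1. the strap is swung right across the lid, lever still raised (value of joint strap above 1.48 rad and value of joint lever above 0.5 rad), for 0.2 s.
2. the cam lever is pushed fully down (value of joint strap above 1.48 rad and value of joint lever below 0.1 rad), for 0.2 s.
At the end, for the whole second after the job is handed in: The strap is within 0.09 rad (5 degrees) of its closed stop, the cam lever is within 0.1 rad of fully down, both are still, the foot presses the lid with more than 3 N, and the lid sits on the tin within 6 mm of centre (all of step 2 and contact force between foot and lid above 3 N and x of lid in the frame of carrier between -0.006 and 0.006 m and y of lid in the frame of carrier between -0.006 and 0.006 m and height (world z) of lid between 0.108 and 0.116 m and velocity of joint strap between -0.05 and 0.05 rad/s and velocity of joint lever between -0.05 and 0.05 rad/s); the robot touches nothing.
It fails at once if the cam lever is pushed well down (below 0.5 rad) while the strap is not across the lid (value of joint lever below 0.5 rad and value of joint strap below 1.4 rad).
It fails at once if the lid is lifted more than 8 mm, or shifted more than 10 mm (height (world z) of lid above 0.12 m or distance of lid from where it was at the start of the episode above 0.01 m).
It fails at once if a doughnut, the bun, the cutter, scraper, shaker or bowl is moved more than 15 mm (distance of any of doughnut_a, doughnut_b, bun, cutter, scraper, shaker, bowl from where it was at the start of the episode above 0.015 m).
It also fails if it takes over 51 s, if anything falls off the work surface, if the arm or the gripper's body presses on something with over 40 N, if the wrist force passes 120 N, or if a joint passes its speed limit or range.

## Working session

There is one attempt and no reset: what is moved stays moved. The work goes in short steps, Python scripts to look and compute and a tool call to move; the robot and the scene stay as the last step left them, time stands still between calls to the robot, and variables do not carry over. Pictures are saved under pics/ and viewed, at most 10 in all, crops included, and the job is handed in when it is done.

Besides the shell and the picture viewer there is one more tool, called after ">>>" as name(argument=value, ...), one argument or row to a line, values as JSON. play_rows: Moves the arm, as the interface text tells. Its arguments: {"type":"object","properties":{"translation":{"type":"array"},"rotation":{"type":"array"},"gripper":{"type":"array"},"force":{"type":"number"}},"required":["translation","rotation","gripper"]}

```bash
mkdir -p pics
python3 - <<'E'
from rig import ctrl, vision
import cv2,json,numpy as np
s=ctrl.sense();print(s['time_s'],s['eef_pos'],s['ee_rot'],s['force'],s['grip_width'])
for n in('scene','side'):
    c=vision.capture(n);cv2.imwrite(f'pics/{n}0.png',cv2.resize(c['pixels'][...,::-1],(800,600),interpolation=cv2.INTER_CUBIC))
    np.save(f'{n}.npy',c,allow_pickle=True)
    print(n,c['vfov'],c['cx'],c['cy'],c['rvec'],c['tvec'])
E
```

```text
0.0 [ 223.93072436 -474.5566951   230.70012691] [-6.78214882e-04  9.75808383e-01  2.18626487e-01  5.83033291e-06] [ 0.13679624 -0.14060116 -0.75673483] 0.9975491855799088
scene 57.337383112797106 254.84368388448894 190.0477775144025 [ 2.37088646  0.73436546 -0.25843249] [-406.99689172 -173.25813915 1489.64821764]
side 48.615419474823796 249.30620198765038 198.5551812871622 [ 2.25799417 -0.8833613   0.33687085] [-391.02577681  335.23547136 1341.55143371]
```

View pics/scene0.png

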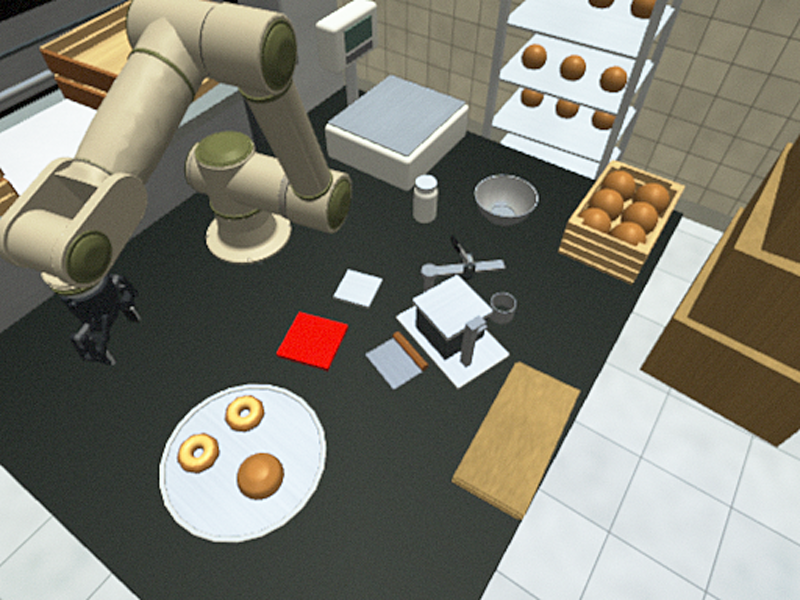

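View pics/side0.png

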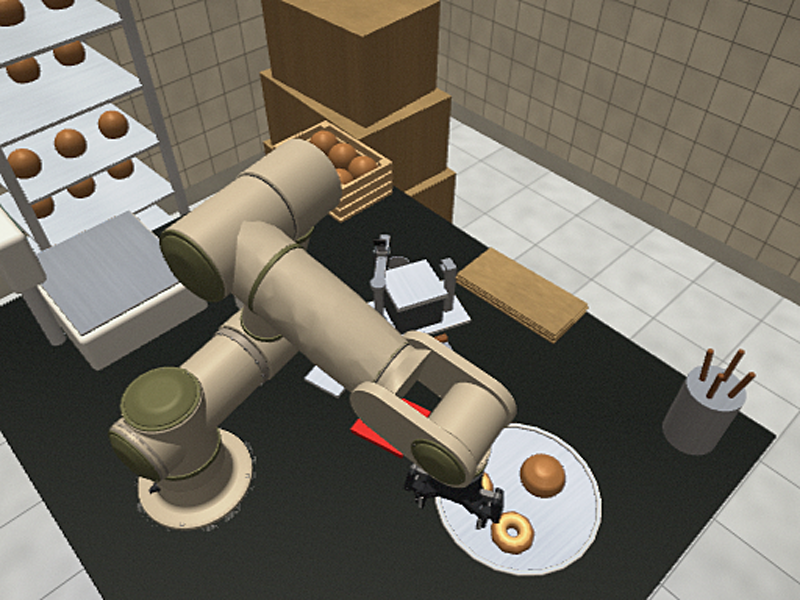

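The scene view shows the lid at about (452,305), the strap hinge at (430,270), the strap end at (503,265), the raised black lever at (458,243) and the catch at (475,330). In the side view the lid is at (415,285). I'll zoom in to pick points.

```bash
cat > h.py <<'E'
import numpy as np,cv2
def load(n): return np.load(n+'.npy',allow_pickle=True).item()
def cam(c):
    f=192/np.tan(np.radians(c['vfov'])/2)
    K=np.array([[f,0,c['cx']],[0,f,c['cy']],[0,0,1.]]);R=cv2.Rodrigues(np.array(c['rvec'],float))[0]
    return K,R,np.array(c['tvec'],float).ravel()
def plane(c,uv,z):
    K,R,t=cam(c);o=-R.T@t;d=R.T@np.linalg.inv(K)@[uv[0],uv[1],1]
    return o+d*(z-o[2])/d[2]
def proj(c,P):
    K,R,t=cam(c);p=(R@np.array(P,float).reshape(-1,3).T).T+t;p=p@K.T;return p[:,:2]/p[:,2:]
def tri(c1,u1,c2,u2):
    P=[cam(c)[0]@np.c_[cam(c)[1],cam(c)[2]] for c in(c1,c2)]
    X=cv2.triangulatePoints(P[0],P[1],np.array(u1,float),np.array(u2,float)).ravel();return X[:3]/X[3]
E
python3 - <<'E'
from h import *
a=load('scene')['pixels'][140:256,240:340];b=load('side')['pixels'][140:230,220:310]
A=cv2.resize(a,None,fx=4,fy=4,interpolation=cv2.INTER_CUBIC);B=cv2.resize(b,None,fx=4,fy=4,interpolation=cv2.INTER_CUBIC)
I=np.zeros((464,800,3),np.uint8);I[:,:400]=A;I[:360,400:760]=B
cv2.imwrite('pics/z.png',I[...,::-1])
E
```

```text
(no output)
```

View pics/z.png

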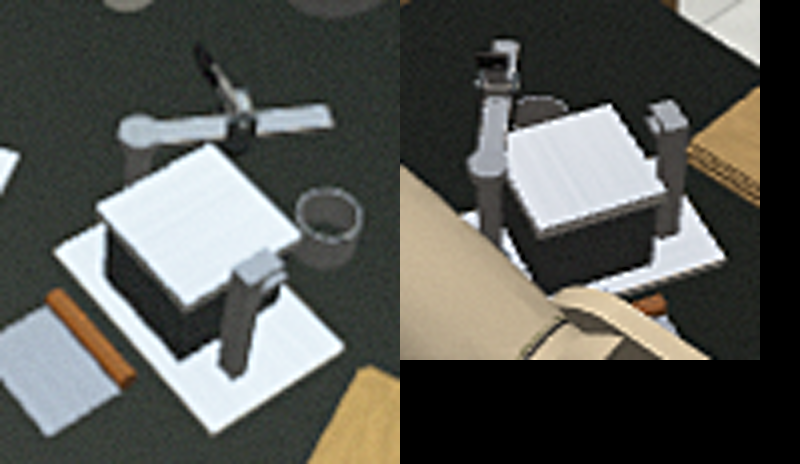

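Run:
```python
from h import *
S,D=load('scene'),load('side')
s=lambda p:(p[0]/4+240-.375,p[1]/4+140-.375); d=lambda p:(p[0]/4+220-.375,p[1]/4+140-.375)
L=[plane(S,s(p),115)[:2] for p in[(208,145),(98,209),(186,304),(300,236)]]
M=[plane(D,d(p),115)[:2] for p in[(212,106),(103,138),(141,231),(265,187)]]
print('lid S',np.round(L),np.mean(L,0),'\nlid D',np.round(M),np.mean(M,0))
for n,p,q,z in[('pivot',(136,129),(87,162),148),('end',(331,117),(106,43),147),('levertip',(200,49),(92,58),230),('catch',(260,264),(269,115),156)]:
    print(n,plane(S,s(p),z).round(),plane(D,d(q),z).round(),tri(S,s(p),D,d(q)).round())
print('cutter',plane(S,s((330,207)),45).round(),'base',[plane(S,s(p),12).round()[:2] for p in[(54,249),(212,432),(344,346)]])
```

```text
lid S [[585.  97.]
 [544. -18.]
 [657. -60.]
 [700.  53.]] [621.60248071  17.95579615] 
lid D [[701.  53.]
 [596.  91.]
 [542. -18.]
 [660. -55.]] [624.78308396  17.8158453 ]
pivot [537.  51. 148.] [543.  53. 148.] [539.  48. 154.]
end [669. 160. 147.] [664. 161. 147.] [667. 164. 142.]
levertip [569.  92. 230.] [578.  83. 230.] [574.  80. 237.]
catch [698. -20. 156.] [698. -20. 156.] [698. -20. 156.]
cutter [689. 151.  45.] base [array([493., -11.]), array([712., -94.]), array([764.,  45.])]
```

>>> play_rows(
  translation=[
    [0, 0, -0.05],
    [0, 0, -0.09],
    [0.05, -0.033, -0.09],
    [0.1, -0.066, -0.09],
    [0.15, -0.1, -0.09],
    [0.2, -0.133, -0.09],
    [0.25, -0.166, -0.09],
    [0.3, -0.2, -0.09],
    [0.314, -0.208, -0.09],
    [0.314, -0.208, -0.09],
  ],
  rotation=[
    [0, 0, 0],
    [0, 0, 0],
    [0, 0, -0.05],
    [0, 0, -0.1],
    [0, 0, -0.15],
    [0, 0, -0.2],
    [0, 0, -0.25],
    [0, 0, -0.28],
    [0, 0, -0.28],
    [0, 0, -0.28],
  ],
  gripper=[1, 1, 1, 1, 1, 1, 1, 1, 1, 1],
  force=60,
)

```text
time_s: 1.35
eef_pos: [419.5, -152.0, 321.1]
ee_rot: [-0.0, 0.935, 0.354, -0.0]
force: [-0.3, 0.1, -0.8]
grip_width: -0.0
grip_force: 0.0
```

>>> play_rows(
  translation=[
    [0.05, -0.016, 0],
    [0.1, -0.031, 0],
    [0.15, -0.047, 0],
    [0.2, -0.062, 0],
    [0.25, -0.078, 0],
    [0.3, -0.094, 0],
    [0.35, -0.109, 0],
    [0.359, -0.112, 0],
    [0.359, -0.112, 0],
    [0.359, -0.112, 0],
  ],
  rotation=[
    [0, 0, 0],
    [0, 0, 0],
    [0, 0, 0],
    [0, 0, 0],
    [0, 0, 0],
    [0, 0, 0],
    [0, 0, 0],
    [0, 0, 0],
    [0, 0, 0],
    [0, 0, 0],
  ],
  gripper=[1, 1, 1, 1, 1, 1, 1, 1, 1, 1],
)

```text
time_s: 2.6
eef_pos: [614.9, 166.7, 321.7]
ee_rot: [0.0, 0.936, 0.352, 0.0]
force: [1.3, -0.4, -0.2]
grip_width: -0.001
grip_force: 0.0
```

Run:
```python
from h import *
from rig import ctrl,vision
print(ctrl.sense()['eef_pos'])
a=vision.capture('scene');w=vision.capture('wrist')
np.save('wrist.npy',w,allow_pickle=True);print(w['mount'],w['vfov'])
A=cv2.resize(a['pixels'][90:260,200:360],None,fx=2.5,fy=2.5,interpolation=cv2.INTER_CUBIC)
I=np.zeros((425,912,3),np.uint8);I[:,:400]=A;I[:384,400:]=w['pixels']
cv2.imwrite('pics/b.png',cv2.resize(I,(800,373))[...,::-1])
```

```text
[614.88666718 166.69497408 321.68234527]
[[ 2.91985941e-04 -9.54217605e-01 -2.99113150e-01  7.56252697e+01]
 [ 9.99999950e-01  2.42092832e-04  2.03858252e-04 -1.04368525e+00]
 [-1.22111984e-04 -2.99113195e-01  9.54217628e-01 -1.42710821e+02]
 [ 0.00000000e+00  0.00000000e+00  0.00000000e+00  1.00000000e+00]] 61.8208101243256
```

View pics/b.png

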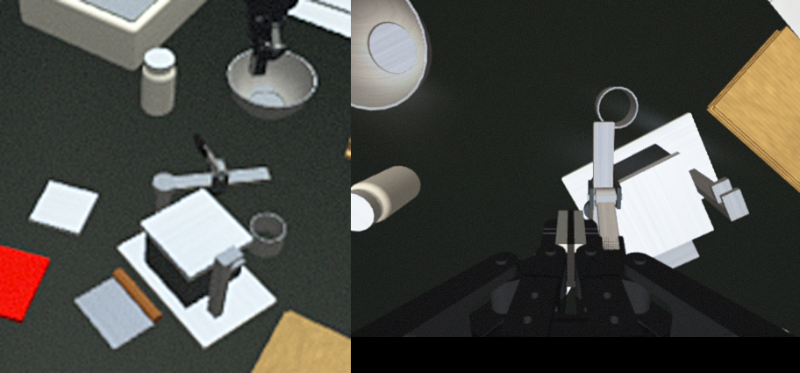

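The wrist view (right half) shows the strap pointing almost straight up the picture. Its free end is at about (604,122), its body is at (603,178), and the cutter is just beyond at (617,105). The shut fingers are to its left at (572,240), clear of it.

Run:
```python
from h import *
from scipy.spatial.transform import Rotation as Ro
w=load('wrist');f=192/np.tan(np.radians(w['vfov'])/2);m=w['mount']
T=np.array([614.9,166.7,321.7]);R=Ro.from_quat([.936,.352,0,0]).as_matrix()
k=912/800
for p,z in[((594,122),147),((614,122),147),((595,178),147),((613,178),147),((617,107),45),((700,115),12),((690,113),12)]:
    u=np.array([(p[0]*k-400-w['cx'])/f,(p[1]*k-w['cy'])/f,1])
    o=R@m[:3,3]+T;d=R@m[:3,:3]@u
    P=o+d*(z-o[2])/d[2];print(P.round(),(R.T@(P-T)).round())
```

```text
[657. 170. 147.] [ 34.  25. 175.]
[672. 153. 147.] [ 34.  48. 175.]
[609. 124. 147.] [-33.  28. 175.]
[623. 108. 147.] [-33.  50. 175.]
[691. 144.  45.] [ 42.  67. 277.]
[770.  30.  12.] [ 27. 205. 310.]
[762.  45.  12.] [ 30. 188. 310.]
```

>>> play_rows(
  translation=[
    [0, 0, 0.03],
    [0, 0, 0.06],
    [0, 0, 0.09],
    [0, 0, 0.12],
    [0, 0, 0.15],
    [0, 0, 0.175],
    [0, 0, 0.19],
    [0, 0, 0.192],
    [0, 0, 0.192],
    [0, 0, 0.192],
  ],
  rotation=[
    [0, 0, 0],
    [0, 0, 0],
    [0, 0, 0],
    [0, 0, 0],
    [0, 0, 0],
    [0, 0, 0],
    [0, 0, 0],
    [0, 0, 0],
    [0, 0, 0],
    [0, 0, 0],
  ],
  gripper=[1, 1, 1, 1, 1, 1, 1, 1, 1, 1],
)

```text
time_s: 3.95
eef_pos: [615.5, 168.3, 130.4]
ee_rot: [0.0, 0.936, 0.353, 0.001]
force: [0.2, 0.4, 0.1]
grip_width: 0.001
grip_force: 0.0
```

Run:
```python
import numpy as np
# arc plan in tool axes of a start pose; pivot, r, normal offset (finger centre off strap axis)
np.set_printoptions(suppress=True)
P=np.array([541,49.]);T=np.array([614.9,166.7]);a0=np.radians(41.3)
u=lambda a:np.array([np.cos(a),np.sin(a)]);n=lambda a:np.array([-np.sin(a),np.cos(a)])
print('rel',(T-P)@u(a0),(T-P)@n(a0))
def tgt(a,r=134,o=27): return P+r*u(a)+o*n(a)
for a in np.radians([41.3,35,29,23,17,11,5,-1,-7,-13,-17,-20.9]):
    d=tgt(a)-T;print(np.degrees(a).round(1),(d@u(a0)).round(),(-d@n(a0)).round(),(a0-a).round(3),tgt(a).round())
```

```text
rel 133.2006157849117 39.64966525105005
41.3 1.0 13.0 0.0 [624. 158.]
35.0 3.0 28.0 0.11 [635. 148.]
29.0 3.0 42.0 0.215 [645. 138.]
23.0 3.0 56.0 0.319 [654. 126.]
17.0 0.0 70.0 0.424 [661. 114.]
11.0 -4.0 84.0 0.529 [667. 101.]
5.0 -9.0 97.0 0.634 [672.  88.]
-1.0 -16.0 110.0 0.738 [675.  74.]
-7.0 -24.0 122.0 0.843 [677.  59.]
-13.0 -33.0 133.0 0.948 [678.  45.]
-17.0 -40.0 139.0 1.018 [677.  36.]
-20.9 -47.0 146.0 1.086 [676.  26.]
```

>>> play_rows(
  translation=[
    [0.001, 0.007, 0],
    [0.001, 0.014, 0],
    [0.003, 0.021, 0],
    [0.003, 0.028, 0],
    [0.003, 0.035, 0],
    [0.003, 0.043, 0],
    [0.003, 0.057, 0],
    [0, 0.071, 0],
    [-0.004, 0.085, 0],
    [-0.009, 0.098, 0],
  ],
  rotation=[
    [0, 0, 0],
    [0, 0, 0],
    [0, 0, 0.05],
    [0, 0, 0.11],
    [0, 0, 0.16],
    [0, 0, 0.215],
    [0, 0, 0.319],
    [0, 0, 0.424],
    [0, 0, 0.529],
    [0, 0, 0.634],
  ],
  gripper=[1, 1, 1, 1, 1, 1, 1, 1, 1, 1],
)

```text
time_s: 5.2
eef_pos: [673.4, 88.3, 129.3]
ee_rot: [-0.0, 0.999, 0.042, 0.0]
force: [-0.5, 1.0, 0.2]
grip_width: 0.001
grip_force: 0.8
```

Run:
```python
from h import *
from rig import ctrl,vision
s=ctrl.sense();print(s['eef_pos'],s['force'],s['ee_rot'])
a=vision.capture('scene');b=vision.capture('wrist')
A=cv2.resize(a['pixels'][140:256,240:340],None,fx=3,fy=3,interpolation=cv2.INTER_CUBIC)
I=np.zeros((384,812,3),np.uint8);I[:348,:300]=A;I[:,300:]=b['pixels']
cv2.imwrite('pics/c.png',I[:,:800,::-1])
```

```text
[673.43789084  88.2914941  129.25944574] [-0.48996536  1.02944787  0.19290991] [-3.04240051e-04  9.99133694e-01  4.16142861e-02  1.41105596e-04]
```

View pics/c.png

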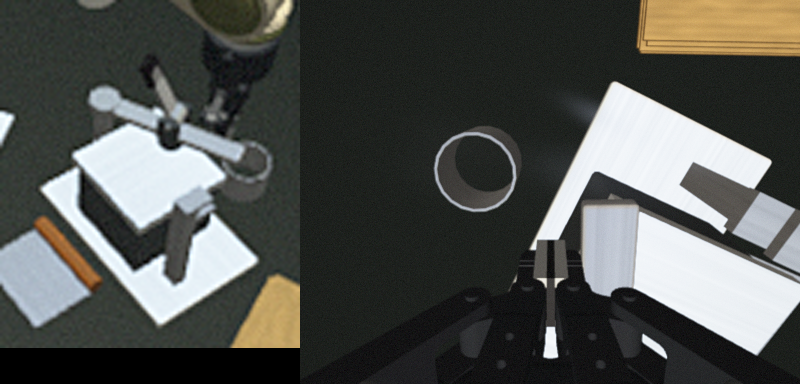

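The strap is following the finger with the lever still raised. Wrist view: strap at (610,240), catch at (770,215). I'll carry on to the stop.

>>> play_rows(
  translation=[
    [0, 0.007, 0],
    [0, 0.014, 0],
    [0.001, 0.022, 0],
    [0.001, 0.029, 0],
    [0.001, 0.036, 0],
    [0.001, 0.043, 0],
    [-0.001, 0.052, 0],
    [-0.002, 0.058, 0],
    [-0.003, 0.061, 0],
    [-0.003, 0.063, 0],
  ],
  rotation=[
    [0, 0, 0.05],
    [0, 0, 0.1],
    [0, 0, 0.155],
    [0, 0, 0.206],
    [0, 0, 0.26],
    [0, 0, 0.31],
    [0, 0, 0.38],
    [0, 0, 0.42],
    [0, 0, 0.445],
    [0, 0, 0.449],
  ],
  gripper=[1, 1, 1, 1, 1, 1, 1, 1, 1, 1],
)

```text
time_s: 6.55
eef_pos: [675.3, 25.9, 129.3]
ee_rot: [-0.0, 0.984, -0.18, -0.0]
force: [-0.4, 2.3, 0.9]
grip_width: 0.001
grip_force: 0.7
```

>>> play_rows(
  translation=[
    [0, 0.001, 0],
    [0, 0.002, 0],
    [0, 0.003, 0],
    [0, 0.003, 0],
  ],
  rotation=[
    [0, 0, 0],
    [0, 0, 0],
    [0, 0, 0],
    [0, 0, 0],
  ],
  gripper=[1, 1, 1, 1],
)

```text
time_s: 7.05
eef_pos: [675.1, 25.6, 129.4]
ee_rot: [-0.002, 0.984, -0.179, 0.001]
force: [6.7, 11.0, -2.2]
grip_width: -0.001
grip_force: 6.6
```

Run:
```python
from h import *
from rig import ctrl,vision
s=ctrl.sense();print(s['eef_pos'],s['force'],s['ee_rot'])
a=vision.capture('scene');b=vision.capture('wrist')
A=cv2.resize(a['pixels'][140:256,240:340],None,fx=3,fy=3,interpolation=cv2.INTER_CUBIC)
I=np.zeros((384,812,3),np.uint8);I[:348,:300]=A;I[:,300:]=b['pixels']
cv2.imwrite('pics/d.png',I[:,:800,::-1])
```

```text
[675.10142221  25.56147018 129.39902242] [ 6.71680489 10.96950786 -2.21275359] [-2.10128680e-03  9.83824993e-01 -1.79117285e-01  9.83089696e-04]
```

View pics/d.png

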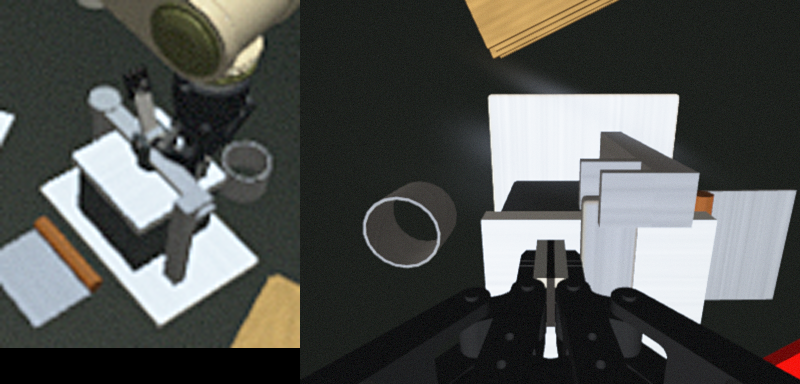

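The strap lies parallel to the carrier edge with its end inside the catch at (635,200). The force jumped to 13 N, so it is at the stop, and the lever is still raised. I'll back off, rise and move over the lever.

>>> play_rows(
  translation=[
    [0, -0.02, 0],
    [0, -0.035, 0],
    [0, -0.035, -0.04],
    [0, -0.035, -0.08],
    [0, -0.035, -0.12],
    [0, -0.035, -0.15],
    [0, -0.005, -0.15],
    [-0.025, 0.024, -0.15],
    [-0.045, 0.024, -0.14],
    [-0.059, 0.024, -0.126],
  ],
  rotation=[
    [0, 0, 0],
    [0, 0, 0],
    [0, 0, 0],
    [0, 0, 0],
    [0, 0, 0],
    [0, 0, 0],
    [0, 0, 0],
    [0, 0, 0],
    [0, 0, 0],
    [0, 0, 0],
  ],
  gripper=[1, 1, 1, 1, 1, 1, 1, 1, 1, 1],
)

```text
time_s: 8.4
eef_pos: [610.2, 21.8, 255.6]
ee_rot: [0.0, 0.984, -0.18, 0.001]
force: [-0.1, 0.3, -0.3]
grip_width: -0.003
grip_force: 0.0
```

Run:
```python
from h import *
from rig import ctrl,vision
s=ctrl.sense();p=s['eef_pos'];print(p,s['force'],s['ee_rot'])
a=np.radians(-20.8);u=np.array([np.cos(a),np.sin(a)]);n=np.array([-u[1],u[0]]);d=p[:2]-[541,49];print('r,off',d@u,d@n)
a=vision.capture('scene');b=vision.capture('side')
A=cv2.resize(a['pixels'][140:240,240:340],None,fx=4,fy=4,interpolation=cv2.INTER_CUBIC)
B=cv2.resize(b['pixels'][125:225,210:310],None,fx=4,fy=4,interpolation=cv2.INTER_CUBIC)
cv2.imwrite('pics/e.png',np.hstack([A,B])[...,::-1])
```

```text
[610.22142617  21.77338808 255.64044993] [-0.08795158  0.27923026 -0.31139866] [ 2.39021484e-04  9.83652048e-01 -1.80078663e-01  5.15805417e-04]
r,off 74.37832599816404 -0.8711255180599728
```

View pics/e.png

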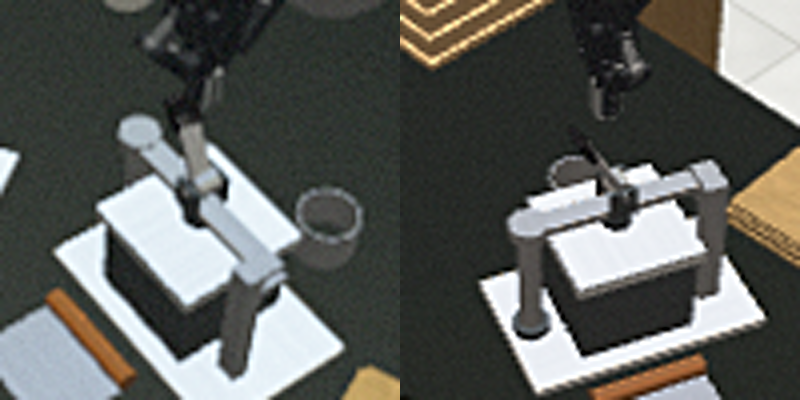

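The lever is still raised: in the side view (right half) its tip is at (578,135) and its pin at (622,190). The fingers are at (605,115), above it on the catch side. Next I push it down along an arc.

>>> play_rows(
  translation=[
    [0, 0, 0.018],
    [-0.002, 0, 0.034],
    [-0.007, 0, 0.038],
    [-0.012, 0, 0.041],
    [-0.017, 0, 0.045],
    [-0.022, 0, 0.049],
    [-0.026, 0, 0.053],
    [-0.029, 0, 0.058],
    [-0.032, 0, 0.064],
    [-0.035, 0, 0.069],
  ],
  rotation=[
    [0, 0, 0],
    [0, 0, 0],
    [0, 0, 0],
    [0, 0, 0],
    [0, 0, 0],
    [0, 0, 0],
    [0, 0, 0],
    [0, 0, 0],
    [0, 0, 0],
    [0, 0, 0],
  ],
  gripper=[1, 1, 1, 1, 1, 1, 1, 1, 1, 1],
)

```text
time_s: 9.75
eef_pos: [577.8, 33.9, 185.9]
ee_rot: [-0.0, 0.984, -0.18, 0.0]
force: [2.8, -0.8, 0.8]
grip_width: 0.001
grip_force: 1.4
```

>>> play_rows(
  translation=[
    [-0.001, 0, 0.003],
    [-0.002, 0, 0.006],
    [-0.002, 0, 0.009],
    [-0.003, 0, 0.012],
    [-0.003, 0, 0.014],
    [-0.003, 0, 0.014],
  ],
  rotation=[
    [0, 0, 0],
    [0, 0, 0],
    [0, 0, 0],
    [0, 0, 0],
    [0, 0, 0],
    [0, 0, 0],
  ],
  gripper=[1, 1, 1, 1, 1, 1],
)

```text
time_s: 10.5
eef_pos: [574.9, 35.0, 172.2]
ee_rot: [-0.0, 0.984, -0.18, -0.0]
force: [-1.9, 0.7, 4.8]
grip_width: -0.001
grip_force: 2.0
```

>>> play_rows(
  translation=[
    [0, 0, 0.001],
    [0, 0, 0.002],
    [0, 0, 0.003],
    [0, 0, 0.004],
    [0, 0, 0.004],
  ],
  rotation=[
    [0, 0, 0],
    [0, 0, 0],
    [0, 0, 0],
    [0, 0, 0],
    [0, 0, 0],
  ],
  gripper=[1, 1, 1, 1, 1],
)

```text
time_s: 11.12
eef_pos: [574.6, 35.1, 169.0]
ee_rot: [-0.0, 0.984, -0.18, -0.0]
force: [-6.7, 2.7, 11.2]
grip_width: 0.002
grip_force: 5.7
```

>>> play_rows(
  translation=[
    [0, 0, 0.001],
    [0, 0, 0.002],
    [0, 0, 0.003],
    [0, 0, 0.003],
  ],
  rotation=[
    [0, 0, 0],
    [0, 0, 0],
    [0, 0, 0],
    [0, 0, 0],
  ],
  gripper=[1, 1, 1, 1],
)

```text
time_s: 11.62
eef_pos: [574.7, 35.2, 168.7]
ee_rot: [0.0, 0.984, -0.18, 0.001]
force: [-15.7, 1.7, 29.6]
grip_width: -0.003
grip_force: 14.8
```

The lever is on its hard stop: 18 N more moved it only 0.3 mm. I'll lift clear.

>>> play_rows(
  translation=[
    [0, 0, -0.005],
    [0, 0, -0.02],
    [0, 0, -0.05],
    [0, 0, -0.08],
    [0, 0, -0.11],
    [0, 0, -0.14],
    [0, 0, -0.15],
    [0, 0, -0.15],
    [0, 0, -0.15],
  ],
  rotation=[
    [0, 0, 0],
    [0, 0, 0],
    [0, 0, 0],
    [0, 0, 0],
    [0, 0, 0],
    [0, 0, 0],
    [0, 0, 0],
    [0, 0, 0],
    [0, 0, 0],
  ],
  gripper=[1, 1, 1, 1, 1, 1, 1, 1, 1],
)

```text
time_s: 12.75
eef_pos: [574.9, 34.9, 313.9]
ee_rot: [0.0, 0.984, -0.18, -0.001]
force: [-0.3, -0.8, -0.4]
grip_width: -0.002
grip_force: 0.0
```

Run:
```python
from h import *
from rig import ctrl,vision
a=vision.capture('scene');b=vision.capture('side')
A=cv2.resize(a['pixels'][140:240,240:340],None,fx=4,fy=4,interpolation=cv2.INTER_CUBIC)
B=cv2.resize(b['pixels'][125:225,210:310],None,fx=4,fy=4,interpolation=cv2.INTER_CUBIC)
cv2.imwrite('pics/f.png',np.hstack([A,B])[...,::-1])
```

```text
(no output)
```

View pics/f.png

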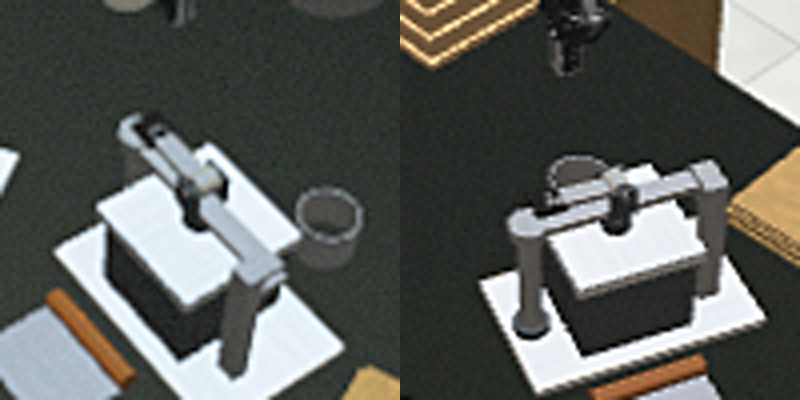

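The lever lies flat along the strap, with its tip at (150,127) in the left half. The strap is in the catch at (260,265), the lid and cutter have not moved, and the gripper is clear.

```bash
python3 -c "
from rig import ctrl
print(ctrl.finish_job())"
```

```text
the job is handed in; nothing more can be done
None
```

I swung the strap across the lid into its catch, then pushed the cam lever down to its stop. The lid and cutter look unmoved in the last pictures, the gripper is clear, and I handed the job in at about 13 s; no verdict came back.

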